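# Turn the lazy Susan by its edge until the sauce jar is at the front

### The job

Turn the round wooden turntable until the red sauce jar with the green lid that stands on it is at the front, on the side by the worktop's front edge: lay a fingertip lightly on the turntable's bare edge and run it round, so that the plate turns with it. Turn it gently, do not touch the things standing on it or shift those around it, and leave it at rest with all of them still upright.

Things in the scene. Friction and masses are not known exactly. Their poses are not given: they have to be found in the camera images.
- turntable: flat round dark wooden plate of a lazy Susan, 330 mm across, 18 mm thick, thin brass ring (radius 132 mm) in its top, which lies 34 mm above the worktop. Origin: centre of its underside; it turns about its z (up), either way without end, its yaw means nothing. Half a newton at the edge turns it, friction stops it at once; a fingertip pressed on the edge with 2 to 10 N takes it along. It cannot tip or shift
- front_place (a point): the place at the front: a point that does not turn, level with the plate's top, 68 mm from the turntable's axis straight towards the front edge of the worktop (the world's -x side), where the middle of the jar's underside shall end up
- sauce_jar: the jar to be brought to the front: clear glass jar with red sauce and a green screw lid, 62 mm across, 86 mm high, loose on the plate, about 68 mm from the plate's centre; origin at the centre of its underside, z up
- tomato_tin: food tin with a pale golden lid and pictures of tomatoes, 75 mm across, 58 mm high, loose on the plate about 68 mm from its centre; origin at the centre of its underside, z up
- orange_canister: orange canister with a wooden knobbed lid (fixed), 77 mm across, 85 mm high over the knob, loose on the plate about 68 mm from its centre; origin at the centre of its underside, z up
- small_cup: small cup, dark grey above and white below, 60 mm wide, 84 mm over the handle, 53 mm high, loose on the plate about 68 mm from its centre; origin below the middle of cup and handle, z up; the handle points along its -y and lies at most 46 mm from the origin
- mug: bystander: beige mug, 82 mm across (120 mm over the handle), 94 mm high, on the worktop to the left of the turntable; origin at the middle of its underside
- teaspoon: bystander: steel teaspoon, 130 mm long, lying in front of the sink; origin at the middle of its underside
- fork: bystander: steel fork, 205 mm long, 28 mm wide, lying to the right of the turntable, pointing away from the robot; origin at the middle of its underside
Things that resemble listed ones, but are neither listed nor needed, are in the scene too. There is more than one size of the orange_canister; the one meant has the size given above.

How it is judged (in metres and radians):
At the end, for the whole second after the job is handed in: The sauce jar's middle is within 35 mm (horizontally) of the front place, the turntable is at rest (below 0.05 rad/s), and jar, tin, canister and cup all stand upright on the plate, their middles within 100 mm of its axis (horizontal distance between sauce_jar and front_place below 0.035 m and angular speed of turntable below 0.05 rad/s and horizontal distance between each of sauce_jar, tomato_tin, orange_canister, small_cup and turntable below 0.1 m and height (world z) of sauce_jar between 0.025 and 0.045 m and angle between each of sauce_jar, tomato_tin, orange_canister, small_cup's own z axis and vertical below 0.1 rad and height (world z) of tomato_tin between 0.025 and 0.045 m and height (world z) of orange_canister between 0.025 and 0.045 m and height (world z) of small_cup between 0.025 and 0.045 m); the robot touches nothing.
It fails at once if the robot touches a thing standing on the turntable (more than 0.5 N) (contact force between any of the fingers, the arm and sauce_jar above 0.5 N or contact force between any of the fingers, the arm and tomato_tin above 0.5 N or contact force between any of the fingers, the arm and orange_canister above 0.5 N or contact force between any of the fingers, the arm and small_cup above 0.5 N).
It fails at once if a thing on the turntable is lifted by 15 mm or tipped by more than 0.3 rad (height (world z) of any of sauce_jar, tomato_tin, orange_canister, small_cup above 0.049 m or angle between any of sauce_jar, tomato_tin, orange_canister, small_cup's own z axis and vertical above 0.3 rad).
It fails at once if the turntable is spun faster than 2 rad/s (angular speed of turntable above 2 rad/s).
It fails at once if the robot leans on the turntable with more than 40 N (contact force between any of the fingers, the arm and turntable above 40 N).
It fails at once if a bystander is shifted by more than 20 mm (distance of any of mug, teaspoon, fork from where it was at the start of the episode above 0.02 m).
It also fails if it takes over 54 s, if anything falls off the work surface, if the arm or the gripper's body presses on something with over 40 N, if the wrist force passes 120 N, or if a joint passes its speed limit or range.

### The arm

A 6-joint arm with a two-finger parallel gripper is mounted at the origin on a cart in front of the work surface, level with it; the furniture and walls round the work are solid. World frame = base frame: x ahead of the robot, y to its left, z up, the work surface at z = 0. Lengths are in m, angles in degrees, forces in N, time in s.
With the tool pointing down it reaches from about 0.35 to 0.975 m from the base axis. Payload 7.1 kg.
Tool frame: the origin (TCP) lies midway between the tips of the shut fingers; the grasp point (between the pads) lies 19 mm behind it; z points along the fingers, y is the line along which they close (so a half turn about z gives the same grasp; the last joint's range is limited). The gripper opens to 88 mm and grips with 3 to 60 N. Pads are 20 mm wide; open, the fingers measure 115 mm over their backs; the gripper's body (75 mm by 178 mm) begins 61 mm behind the grasp point.
Start: joints at [73.969, 24.242, 93.386, -0, 62.372, -1.089], TCP at [0.161, 0.604, 0.223] pointing down, gripper open.
Joint ranges: [-172.04, 172.04], [-51.8, 120.97], [4.93, 147.93], [-75.15, 255.16], [6.16, 154.13], [-145.62, 145.62]. Speed limits (degrees/s): [136.94, 136.94, 172.46, 180, 180, 180].

### API

Orientations are given as a 3x3 rotation matrix whose columns are the frame's x, y, z axes.
In Python, from rig import read_state, camera, camera_model, finish_job, cut_out gives the robot as it stands.
- The arm moves only by the tool play_rows, never from a script. Its arguments are lists of equal length, an entry for each row: "hand": the opening, from -1 (shut) to 1 (fully open), so that 0 is half open; "dp": the shift along the tool's x, y, z in mm, a list of three; "roll": the turn about the tool's z in degrees. In form: {"hand": [hand, ...], "dp": [[x, y, z], ...], "roll": [roll, ...]}. A call has 1 to 12 rows; each row is the pose to reach, as a shift and turn from the pose commanded when the call began, along the tool's axes at that moment; what a row does not reach only later rows make up. A row lasts 1/12 s, in which the tool goes at most 41.7 mm and 7.16 degrees, less where a joint would pass 70% of its speed; a pose out of reach is approached as far as the arm can. A call with a gripper value outside its range is refused whole. The fingers move at their own pace and stop on an object; the grip force is fixed at half the most. Time passes only in rows, so rows that repeat a pose let the fingers close. It gives the time, the measured TCP pose, the force, the opening and the grip force at its end, in the units of the state.
- read_state(): the state, without advancing time (a new reading comes with each control period).
- camera(name): name is "scene" or "top" or "wrist"; returns the picture (420x560x3 uint8, blue, green, red); there is no depth.
- camera_model(name): a dict with "fov_y" (degrees; the focal length in pixels is half the picture's height over the tangent of half this angle, whatever the lens; pixels are square), "cx", "cy" (the principal point, pixels), "world_from_camera" (4x4, takes a point from camera to world coordinates). Camera axes: x right, y down, z forward; pixel columns grow to the right and rows downward; lengths in m; the calibration is good to about 2 mm. A picture is of the moment at which its call begins: read the wrist's pose just before it. camera_model takes no time and is no camera call; for the wrist camera it gives the pose at the moment of the call.
- finish_job(): hands the job in; it is judged then, once.
Trained networks look in the newest picture that a camera, given by its name, has taken for a name from the list of things; names that differ only in an ending like _2 or _b are one class to them, and where a whole thing is asked for, a point or a joint stands for the part that bears it (a point fixed in the world has none). Each returns a list of dicts, best first, with "conf" (0 to 1); they miss things now and then, are a little off and sometimes report something else, mostly with a low value. They report only what shows in the picture. A call takes as long as a camera call. They do not tell look-alikes from the thing itself.
- cut_out(camera, thing): "mask" (420x560 bool, what is visible of it) and "extent" ([left, top, right, bottom] in pixels, round what is visible of it).
The state is a dict: "time": time; "q": joint angles; "qd": joint speeds; "joint_torque": joint torques, N m; "position": TCP position; "eef_rot": TCP orientation; "wrist_force": force on the tool from outside, world axes, zero at the start; "wrist_torque": the same for the moment, N m; "width": finger opening in m; "finger_force": force on a finger pad.
Only numpy, scipy, OpenCV 4.12 (cv2) and the standard library are available. Lean on these libraries where they do the work, as an engineer would, in place of code of your own. Each camera call takes 0.05 s, during which the arm holds its last target. There are 200 camera calls.

## Working session

There is one attempt and no reset: what is moved stays moved. The work goes in short steps, Python scripts to look and compute and a tool call to move; the robot and the scene stay as the last step left them, time stands still between calls to the robot, and variables do not carry over. Pictures are saved under pics/ and viewed, at most 10 in all, crops included, and the job is handed in when it is done.

Besides the shell and the picture viewer there is one more tool, called after "Emit:" by a JSON object that holds its "method" and its "body". play_rows: Moves the arm, as the interface text tells. Its arguments: {"type":"object","properties":{"hand":{"type":"array","items":{"type":"number"}},"dp":{"type":"array","items":{"type":"array","items":{"type":"number"}}},"roll":{"type":"array","items":{"type":"number"}}},"required":["hand","dp","roll"]}

```bash
mkdir -p pics; cat > h.py <<'E'
import numpy as np,cv2
from rig import *
def ray(cam,uv,z,m=None):
    m=m or camera_model(cam);f=210/np.tan(np.radians(m["fov_y"])/2)
    T=np.array(m["world_from_camera"]);d=T[:3,:3]@np.array([(uv[0]-m["cx"])/f,(uv[1]-m["cy"])/f,1]);o=T[:3,3]
    return o+d*(z-o[2])/d[2]
E
python3 - <<'E'
from h import *
a=camera("top");cv2.imwrite("pics/top.png",a)
b=camera("scene");cv2.imwrite("pics/scene.png",b)
for c in("top","scene"):
  print(c,np.round(camera_model(c)["world_from_camera"],3).tolist())
  for n,z in(("turntable",.034),("sauce_jar",.12),("tomato_tin",.092),("orange_canister",.1),("small_cup",.087),("mug",.094),("fork",.0),("teaspoon",0)):
    for r in cut_out(c,n)[:3]:
      e=r["extent"];print(n,round(r["conf"],2),np.round(e),np.round(ray(c,((e[0]+e[2])/2,(e[1]+e[3])/2),z),3))
print({k:np.round(v,3).tolist() for k,v in read_state().items()})
E
```

```text
top [[0.004, -0.998, 0.065, 0.49], [-1.0, -0.003, 0.012, -0.19], [-0.012, -0.065, -0.998, 1.171], [0.0, 0.0, 0.0, 1.0]]
turntable 0.61 [244. 157. 370. 280.] [ 0.54  -0.273  0.034]
sauce_jar 0.76 [291. 183. 315. 206.] [ 0.595 -0.256  0.12 ]
tomato_tin 0.7 [270. 212. 303. 245.] [ 0.511 -0.217  0.092]
orange_canister 0.94 [161. 175. 204. 215.] [0.595 0.044 0.1  ]
orange_canister 0.91 [163. 117. 207. 159.] [0.74 0.04 0.1 ]
orange_canister 0.62 [321. 187. 352. 222.] [ 0.573 -0.341  0.1  ]
small_cup 0.6 [306. 230. 338. 252.] [ 0.482 -0.307  0.087]
mug 0.55 [159. 255. 197. 302.] [0.386 0.052 0.094]
fork 0.6 [400. 175. 414. 245.] [ 0.565 -0.547  0.   ]
teaspoon 0.71 [115. 254. 129. 298.] [0.382 0.227 0.   ]
scene [[0.745, -0.46, 0.483, 0.036], [-0.667, -0.522, 0.531, -0.756], [0.008, -0.718, -0.696, 0.835], [0.0, 0.0, 0.0, 1.0]]
turntable 0.98 [234. 207. 371. 318.] [ 0.521 -0.303  0.034]
sauce_jar 0.62 [296. 202. 325. 242.] [ 0.568 -0.276  0.12 ]
tomato_tin 0.89 [259. 216. 292. 255.] [ 0.496 -0.235  0.092]
orange_canister 0.73 [261. 131. 293. 174.] [ 0.708 -0.001  0.1  ]
orange_canister 0.69
[... 160 characters left out ...]
314  0.087]
small_cup 0.51 [296. 203. 328. 242.] [ 0.593 -0.257  0.087]
mug 0.86 [152. 179. 193. 224.] [0.376 0.025 0.094]
mug 0.29 [314. 228. 350. 272.] [ 0.56  -0.355  0.094]
fork 0.97 [370. 304. 415. 355.] [ 0.558 -0.548  0.   ]
teaspoon 0.23 [275. 248. 309. 278.] [ 0.522 -0.267  0.   ]
{'time': 0.9, 'q': [73.969, 24.242, 93.387, 0.002, 62.372, -1.09], 'qd': [-0.007, -0.0, 0.009, 0.056, 0.065, -0.014], 'joint_torque': [-0.001, -54.455, -27.404, 0.064, 0.017, 0.0], 'position': [0.161, 0.604, 0.223], 'eef_rot': [[-0.966, 0.258, -0.0], [0.258, 0.966, -0.0], [0.0, -0.0, -1.0]], 'wrist_force': [0.476, 0.235, -1.203], 'wrist_torque': [-0.004, 0.025, -0.014], 'finger_force': 0.0, 'width': 0.088}
```

```bash
python3 -c "
import cv2
a=cv2.imread('pics/top.png');b=cv2.imread('pics/scene.png')
cv2.imwrite('pics/topc.png',cv2.resize(a[95:325,100:430],(800,558),interpolation=2))
cv2.imwrite('pics/scc.png',cv2.resize(b[120:370,130:430],(720,600),interpolation=2))"
```

```text
(no output)
```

View pics/topc.png

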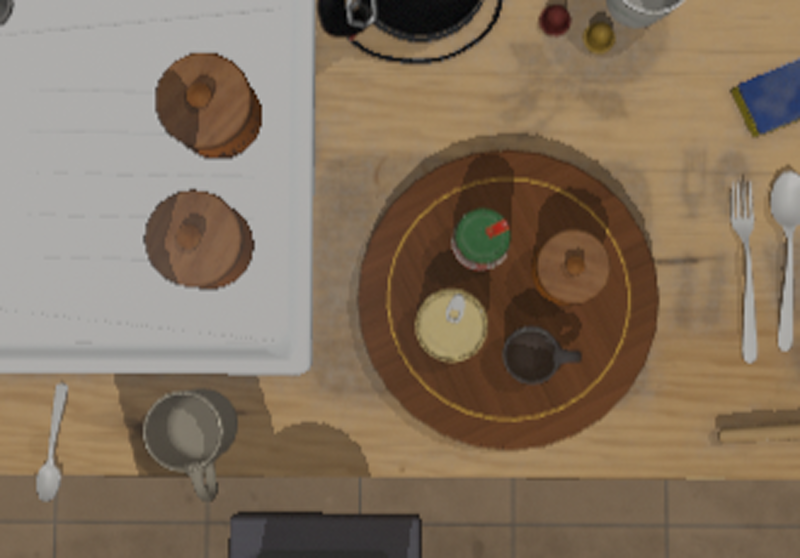

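View pics/scc.png

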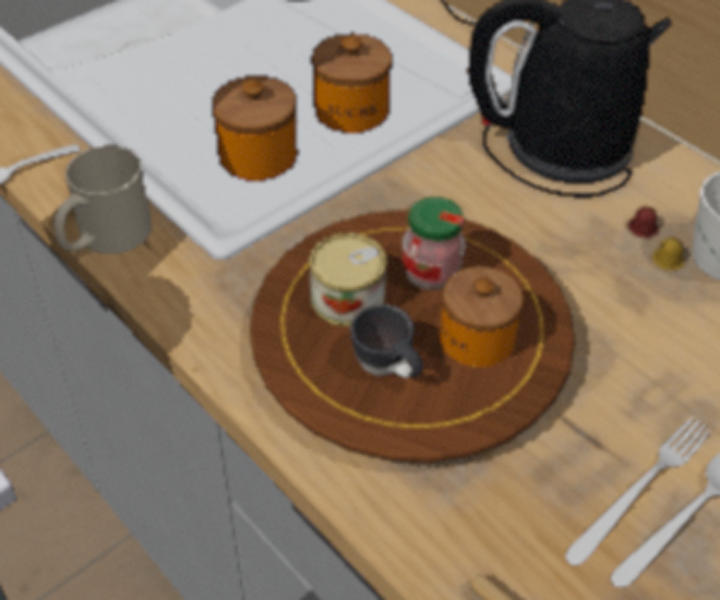

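The top view shows one green-lidded jar at about (299,193), far and left of the plate's centre at about (309,218). The orange canisters at (184,138) and (183,195) are look-alikes on the sink and will stay untouched; the one meant is on the plate at (336,205). Next I'll measure the centre and the jar's angle, and check the wrist camera mount.

```bash
cat >> h.py <<'E'
def circ(P):
    A=np.c_[2*P[:,:2],np.ones(len(P))];s=np.linalg.lstsq(A,(P[:,:2]**2).sum(1),rcond=None)[0]
    return s[0],s[1],np.sqrt(s[2]+s[0]**2+s[1]**2)
def plate(c):
    m=cut_out(c,"turntable")[0]["mask"].astype(np.uint8)
    k=max(cv2.findContours(m,0,1)[0],key=cv2.contourArea)
    h=cv2.convexHull(k)[:,0].astype(float)
    P=np.array([ray(c,p,.034) for p in h]);x,y,r=circ(P)
    for _ in range(5):
        e=np.abs(np.hypot(P[:,0]-x,P[:,1]-y)-r);x,y,r=circ(P[e<=max(np.percentile(e,75),.003)])
    return np.round([x,y,r],4)
def lid(c,a):
    H=cv2.cvtColor(a,cv2.COLOR_BGR2HSV);m=cv2.inRange(H,(45,80,40),(90,255,255))
    n,l,s,ce=cv2.connectedComponentsWithStats(m);i=1+s[1:,4].argmax();b=s[i]
    return (b[0]+b[2]/2-.5,b[1]+b[3]/2-.5),b
E
python3 - <<'E'
from h import *
for c in("top","scene"):
  a=camera(c);uv,b=lid(c,a);p=ray(c,uv,.12 if c=="top" else .116);P=plate(c)
  print(c,P,b,np.round(p,3),np.hypot(*(p[:2]-P[:2])),np.degrees(np.arctan2(p[1]-P[1],p[0]-P[0])))
s=read_state();T=np.array(camera_model("wrist")["world_from_camera"])
R=np.array(s["eef_rot"]);print(np.round(R.T@(T[:3,3]-s["position"]),3),np.round(R.T@T[:3,:3],2).tolist())
E
```

```text
top [ 0.541  -0.2782  0.1646] [512  43  22  22 328] [ 0.95  -0.804  0.12 ] 0.6655360728087809 -52.13088577643678
scene [ 0.5377 -0.2806  0.1645] [300 202  22  18 263] [ 0.598 -0.245  0.116] 0.06978713155613647 30.263292631190314
[ 0.07  -0.001 -0.162] [[0.0, -0.97, -0.26], [1.0, 0.0, 0.0], [-0.0, -0.26, 0.97]]
```

Centre is about (0.540, -0.279) and the jar's angle about 29–30°, so the plate needs about +151° counter-clockwise. I'll move across the front with the fingers shut, then run the finger from 120° to 271° round the near side.

Emit:
{"method": "play_rows", "body": {"hand": [-1,-1,-1,-1,-1,-1,-1,-1,-1,-1,-1,-1], "dp": [[-24,-32,0],[-48,-64,0],[-72,-96,0],[-96,-128,0],[-120,-160,0],[-144,-192,0],[-168,-224,0],[-192,-256,0],[-216,-288,0],[-240,-320,0],[-264,-352,0],[-288,-384,0]], "roll": [7,14,21,28,35,42,49,56,63,70,77,84]}}

```text
time: 2.1
position: [0.3407, 0.1569, 0.223]
eef_rot: [[0.161, 0.987, 0.001], [0.987, -0.161, 0.0], [0.001, 0.001, -1.0]]
wrist_force: [0.6, -0.3, -1.2]
width: 0.0115
finger_force: 0.0
```

```bash
cat >> h.py <<'E'
C=np.array([.540,-.279])
def togo(phi,r,z):
    "shift (tool mm) and roll (deg) to the finger pose at plate angle phi, tool x inward"
    s=read_state();R=np.array(s["eef_rot"]);f=np.radians(phi)
    d=np.array([*(C+r*np.array([np.cos(f),np.sin(f)])),z])-s["position"]
    xa=np.degrees(np.arctan2(R[1,0],R[0,0]))
    return np.round(R.T@d*1000,1),round((xa-(phi+180))%360,1),np.round(s["position"],4),round(xa,1),np.round(s["wrist_force"],1),s["time"],np.round(s["q"],0)
E
python3 -c "
from h import *
print(*togo(120,.155,.15))"
```

```text
[-278.2  168.7   73. ] 140.7 [0.3407 0.1569 0.223 ] 80.7 [ 0.6 -0.3 -1.2] 2.1 [ 23.   2. 123.  -0.  55.  32.]
```

Emit:
{"method": "play_rows", "body": {"hand": [-1,-1,-1,-1,-1,-1,-1,-1,-1,-1,-1,-1], "dp": [[-23,14,0],[-46,28,0],[-69,42,0],[-92,56,0],[-115,70,0],[-138,84,0],[-161,98,10],[-184,112,20],[-207,126,30],[-230,140,40],[-253,154,50],[-278,168,60]], "roll": [7,14,21,28,35,42,49,56,63,70,77,84]}}

```text
time: 3.1
position: [0.4636, -0.1435, 0.1623]
eef_rot: [[0.998, -0.057, 0.0], [-0.057, -0.998, -0.0], [0.0, 0.0, -1.0]]
wrist_force: [1.1, 0.5, -0.0]
width: 0.0004
finger_force: 0.0
```

Emit:
{"method": "play_rows", "body": {"hand": [-1,-1,-1,-1,-1,-1,-1,-1,-1], "dp": [[0,0,0],[0,0,0],[0,0,0],[0,0,0],[0,0,0],[0,0,0],[0,0,0],[0,0,0],[0,0,0]], "roll": [7,14,21,28,35,42,49,56,56.7]}}

```text
time: 3.85
position: [0.4632, -0.1422, 0.1628]
eef_rot: [[0.501, -0.865, 0.0], [-0.865, -0.501, -0.0], [0.0, -0.0, -1.0]]
wrist_force: [0.9, 0.2, -0.8]
width: 0.0006
finger_force: 0.0
```

```bash
python3 -c "
from h import *
print(*togo(120,.155,.034))
a=camera('wrist');cv2.imwrite('pics/w1.png',a)
uv,b=lid('wrist',a);P=plate('wrist');p=ray('wrist',uv,.118)
print(P,b,p,np.degrees(np.arctan2(p[1]-P[1],p[0]-P[0])))"
```

```text
[  1.8   1.9 128.8] 0.1 [ 0.4632 -0.1422  0.1628] -59.9 [ 0.9  0.2 -0.8] 3.85 [-18.  18. 114.   0.  49. 131.]
[ 0.5414 -0.2776  0.1625] [ 133    0   87   37 2291] [ 0.59110131 -0.22880322  0.118     ] 44.47385610030085
```

View pics/w1.png

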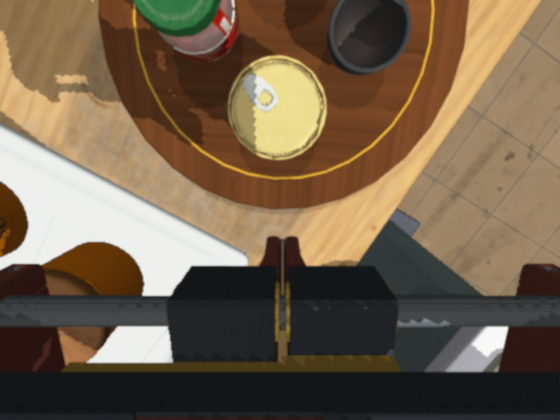

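The picture shows the jar top left at about (185,15), the tin at (277,107), and the finger at (282,250) in line with the rim. Going down.

Emit:
{"method": "play_rows", "body": {"hand": [-1,-1,-1,-1,-1,-1,-1,-1,-1,-1,-1,-1], "dp": [[2,2,15],[2,2,30],[2,2,45],[2,2,60],[2,2,75],[2,2,90],[2,2,100],[2,2,110],[2,2,117],[2,2,122],[2,2,125],[2,2,125]], "roll": [0,0,0,0,0,0,0,0,0,0,0,0]}}

```text
time: 4.95
position: [0.4623, -0.1449, 0.0374]
eef_rot: [[0.506, -0.863, -0.0], [-0.863, -0.506, 0.0], [-0.0, 0.0, -1.0]]
wrist_force: [-0.1, -0.5, -0.6]
width: 0.0001
finger_force: 0.0
```

Emit:
{"method": "play_rows", "body": {"hand": [-1,-1,-1,-1], "dp": [[0,0,1],[0,0,2],[0,0,3],[0,0,3]], "roll": [0,0,0,0]}}

```text
time: 5.28
position: [0.4625, -0.1449, 0.0348]
eef_rot: [[0.505, -0.863, 0.0], [-0.863, -0.505, -0.0], [0.0, -0.0, -1.0]]
wrist_force: [-0.9, -0.3, -0.1]
width: 0.0005
finger_force: 0.0
```

Emit:
{"method": "play_rows", "body": {"hand": [-1,-1,-1], "dp": [[0,0,0.7],[0,0,1.3],[0,0,1.3]], "roll": [0,0,0]}}

```text
time: 5.53
position: [0.4629, -0.1448, 0.0343]
eef_rot: [[0.505, -0.863, 0.001], [-0.863, -0.505, -0.0], [0.001, -0.001, -1.0]]
wrist_force: [-1.4, 2.8, 11.6]
width: 0.0009
finger_force: 5.5
```

Emit:
{"method": "play_rows", "body": {"hand": [-1,-1,-1,-1,-1,-1,-1,-1,-1,-1,-1,-1], "dp": [[0,3,-0.3],[0.3,9,-0.3],[0.8,16,-0.3],[1.7,23,-0.3],[2.9,30,-0.3],[4.4,36.6,-0.3],[6.1,43,-0.3],[8.2,49.7,-0.3],[10.5,56,-0.3],[12.9,61.8,-0.3],[14.5,65.3,-0.3],[14.5,65.3,-0.3]], "roll": [-1.1,-3.3,-5.9,-8.6,-11.2,-13.7,-16.2,-18.7,-21.2,-23.6,-25,-25]}}

```text
time: 6.53
position: [0.4135, -0.1911, 0.0343]
eef_rot: [[0.823, -0.568, 0.001], [-0.568, -0.823, -0.001], [0.001, -0.0, -1.0]]
wrist_force: [-1.0, 1.0, 6.8]
width: 0.0002
finger_force: 3.6
```

```bash
cat >> h.py <<'E'
def look():
    a=camera('scene');uv,b=lid('scene',a);p=ray('scene',uv,.116)
    s=read_state();v=np.array(s['position'][:2])-C
    print('jar',np.round(p,3),b,'ang',np.degrees(np.arctan2(p[1]-C[1],p[0]-C[0]))%360,'finger',np.degrees(np.arctan2(v[1],v[0]))%360,np.hypot(*v),np.degrees(np.arctan2(s['eef_rot'][1][0],s['eef_rot'][0][0])),np.round(s['position'],4),np.round(s['wrist_force'],1),s['time'])
    return a
E
python3 -c "
from h import *
look()"
```

```text
jar [ 0.581 -0.225  0.116] [289 201  22  18 252] ang 52.92209550482305 finger 145.13589709335707 0.15403961461623944 -34.654963610040234 [ 0.4136 -0.1909  0.0343] [-1.5 -0.4  7.4] 6.5833
```

Emit:
{"method": "play_rows", "body": {"hand": [-1,-1,-1,-1,-1,-1,-1,-1,-1,-1,-1,-1], "dp": [[0,4,0],[0.4,10.8,0],[1.2,18.8,0],[2.3,26.8,0],[4,34.8,0],[6,42.6,0],[8.4,50.3,0],[11.3,57.9,0],[14.5,65.3,0],[18.1,72.5,0],[20,76.1,0],[20.7,77.3,0]], "roll": [-1.5,-4,-7,-10,-13,-16,-19,-22,-25,-28,-29.5,-30]}}

```text
time: 7.58
position: [0.3868, -0.2668, 0.0343]
eef_rot: [[0.997, -0.08, 0.001], [-0.08, -0.997, -0.001], [0.001, 0.001, -1.0]]
wrist_force: [-0.1, 0.9, 7.5]
width: 0.0005
finger_force: 3.7
```

Emit:
{"method": "play_rows", "body": {"hand": [-1,-1,-1,-1,-1,-1,-1,-1,-1,-1,-1,-1], "dp": [[0,4,0],[0.4,10.8,0],[1.2,18.8,0],[2.3,26.8,0],[4,34.8,0],[6,42.6,0],[8.4,50.3,0],[11.3,57.9,0],[14.5,65.3,0],[18.1,72.5,0],[20,76.1,0],[20.7,77.3,0]], "roll": [-1.5,-4,-7,-10,-13,-16,-19,-22,-25,-28,-29.5,-30]}}

```text
time: 8.58
position: [0.4017, -0.3457, 0.0343]
eef_rot: [[0.903, 0.429, 0.002], [0.429, -0.903, -0.001], [0.001, 0.002, -1.0]]
wrist_force: [0.3, 0.9, 8.4]
width: 0.0007
finger_force: 4.1
```

```bash
python3 -c "
from h import *
cv2.imwrite('pics/s2.png',look())"
```

```text
jar [ 0.86  -0.643  0.116] [517 246  10   8  48] ang 311.33128196741336 finger 205.6915392192913 0.1535444326549594 25.378621187543324 [ 0.4016 -0.3456  0.0343] [-0.6 -0.5  5.3] 8.6333
```

View pics/s2.png

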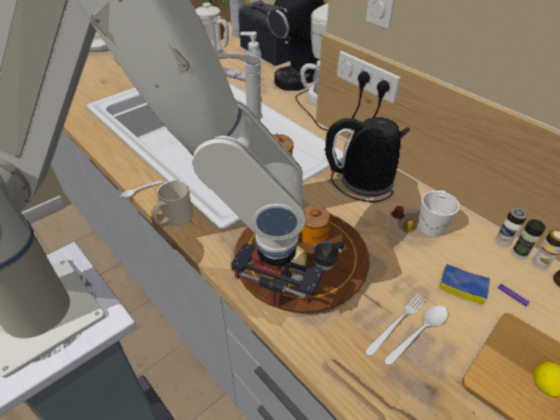

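The canister (315,225) and cup (327,255) have turned with the plate, all upright, and the jar is hidden behind the gripper. On with two more arcs.

Emit:
{"method": "play_rows", "body": {"hand": [-1,-1,-1,-1,-1,-1,-1,-1,-1,-1,-1,-1], "dp": [[0,4,0],[0.4,10.8,0],[1.2,18.8,0],[2.3,26.8,0],[4,34.8,0],[6,42.6,0],[8.4,50.3,0],[11.3,57.9,0],[14.5,65.3,0],[18.1,72.5,0],[20,76.1,0],[20.7,77.3,0]], "roll": [-1.5,-4,-7,-10,-13,-16,-19,-22,-25,-28,-29.5,-30]}}

```text
time: 9.63
position: [0.4536, -0.4063, 0.0343]
eef_rot: [[0.568, 0.823, 0.001], [0.823, -0.568, -0.001], [-0.0, 0.002, -1.0]]
wrist_force: [-0.8, -1.7, 7.6]
width: 0.0006
finger_force: 4.0
```

Emit:
{"method": "play_rows", "body": {"hand": [-1,-1,-1,-1,-1,-1,-1,-1,-1,-1,-1,-1], "dp": [[0,4,0],[0.4,10.8,0],[1.2,18.8,0],[2.3,26.8,0],[4,34.8,0],[6,42.6,0],[8.4,50.3,0],[11.3,57.9,0],[14.5,65.3,0],[18.1,72.5,0],[20,76.1,0],[20.7,77.3,0]], "roll": [-1.5,-4,-7,-10,-13,-16,-19,-22,-25,-28,-29.5,-30]}}

```text
time: 10.63
position: [0.529, -0.4331, 0.0344]
eef_rot: [[0.08, 0.997, 0.001], [0.997, -0.08, -0.002], [-0.002, 0.002, -1.0]]
wrist_force: [-0.5, -3.0, 6.3]
width: 0.0004
finger_force: 3.5
```

```bash
python3 -c "
from h import *
cv2.imwrite('pics/s3.png',look())
cv2.imwrite('pics/w3.png',camera('wrist'))"
```

```text
jar [ 0.471 -0.272  0.116] [267 233  24  20 341] ang 174.10588463754158 finger 265.91148532239805 0.1544559096638791 85.3893002440627 [ 0.529  -0.4331  0.0344] [ 1.  -2.   5.1] 10.6833
```

View pics/s3.png

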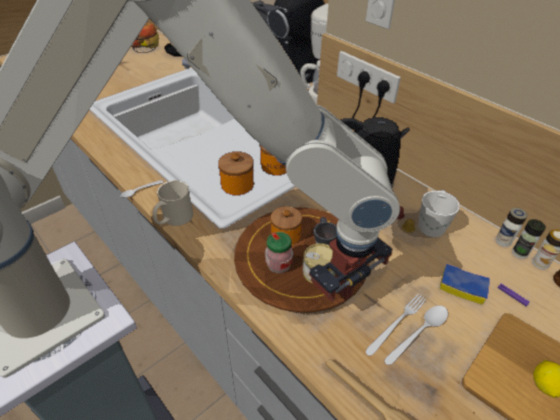

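The jar (279,250) stands at about 174°, some 7 mm from the front place, and everything is upright. Lifting straight off.

Emit:
{"method": "play_rows", "body": {"hand": [-1,-1,-1,-1,-1,-1,-1,-1,-1,-1,-1,-1], "dp": [[0,0,-2],[0,0,-8],[0,0,-20],[0,0,-35],[0,0,-50],[0,0,-70],[0,0,-90],[0,0,-110],[0,0,-130],[-20,0,-150],[-40,0,-150],[-40,0,-150]], "roll": [0,0,0,0,0,0,0,0,0,0,0,0]}}

```text
time: 11.73
position: [0.5255, -0.476, 0.1879]
eef_rot: [[0.082, 0.997, 0.004], [0.997, -0.082, -0.005], [-0.005, 0.005, -1.0]]
wrist_force: [-0.9, -0.1, -0.6]
width: 0.0002
finger_force: 0.0
```

```bash
python3 -c "
from h import *
a=look();cv2.imwrite('pics/s4.png',cv2.resize(a[150:370,130:430],(800,586)))
t=camera('top')
for n,z in (('sauce_jar',.12),('mug',.094),('fork',0),('teaspoon',0)):
  for r in cut_out('top',n)[:1]:
    e=r['extent'];print(n,r['conf'],e,ray('top',((e[0]+e[2])/2,(e[1]+e[3])/2),z))"
```

```text
jar [ 0.472 -0.271  0.116] [267 233  24  19 340] ang 173.08023252669807 finger 265.5779040134855 0.19555829791438994 85.25794748400925 [ 0.5249 -0.474   0.1862] [-0.6  0.4 -0.1] 11.7833
sauce_jar 0.58 [295.8, 232.7, 324.1, 255.5] [ 0.47370797 -0.27363961  0.12      ]
mug 0.92 [160.5, 255.5, 196.7, 301.2] [0.38676874 0.0514033  0.094     ]
teaspoon 0.48 [116.9, 252.9, 131.1, 298.0] [0.38472419 0.22124044 0.        ]
```

View pics/s4.png

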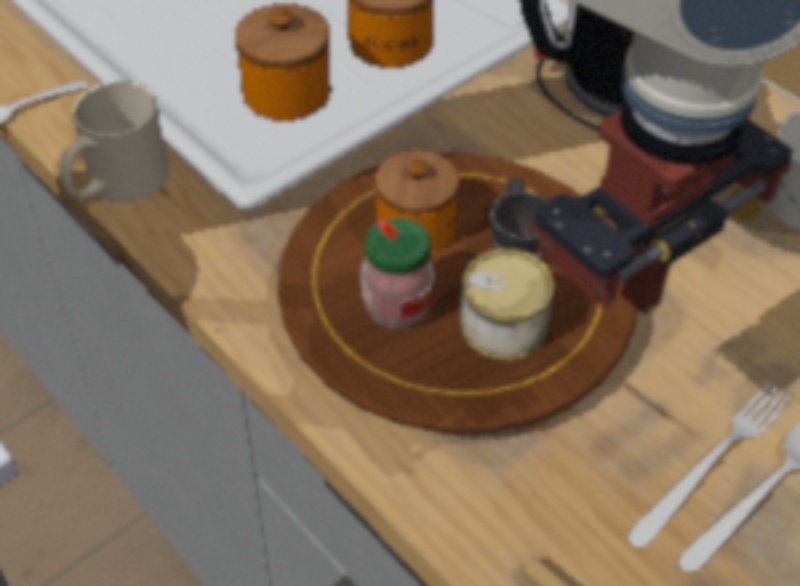

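The jar (397,275 in the crop) is at the front, within about 10 mm of the front place, all four things are upright, and the robot is clear of the plate. Handing in.

```bash
python3 -c "
from rig import *
print(finish_job())"
```

```text
the job is handed in; nothing more can be done
None
```

I turned the table about 145° with a light fingertip; the sauce jar now stands within about 10 mm of the front place with all four things upright and the arm clear, and the job is handed in (no verdict was returned).

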